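# Hang a cupel tray on the cooling rail

### The job

Pick up the cupel hanger by its grip tab, bring its head to the open end of the slotted rail, enter it there and slide it along until it clicks in under the spring catch and has come up to the rubber buffer. Go gently: do not force it against the rail or the buffer, keep the hanger upright all the way and leave the other things on the bench alone. Leave it hanging there, let go.

Things in the scene. Friction and masses are not known exactly. Their poses are not given: they have to be found in the camera images.
- hanger: Bare steel C-shaped hanger, 0.2-0.45 kg, 118 mm high. Origin under the tray, straight below the head; z up. Tray 64 mm along x, y -42 to 33, 5 thick; white cupel fixed on it (44 wide, top z 27, at y -14). Post in front: 20 along x, y 27 to 33. Tab on the post's top, head over the origin: see points. Starts standing on the bench, post (+y) roughly towards the robot.
- tab (a point): Centre of the hanger's grip tab, at (0, 30, 99) mm in the hanger: 20 mm along the hanger's x, 16 along y, 38 high (z 80 to 118). Take it from above, the fingers closing along the hanger's x; the wide gripper body then stays clear of rail and collar.
- head (a point): Middle of the head's underside, at (0, 0, 50) mm in the hanger. Head: 60 mm along x, 9 along y, ends 12 high; on it two round humps (radius 14, at x -11 and 11), tops 28 above this point, and a hollow between at x 0. A neck (x -12 to 12, 10 to 18 above this point) joins it to the post in front.
- rail: Fixed aluminium C-channel. Origin on the bench below the mouth, mid-depth; x runs into the rail, y out of the slot (roughly to the robot), z up. Held by arms (z 122 to 132) on two uprights at y -60 to -76. The hanger hangs in it with x and y axes along the rail's, head on the channel floor (hanger origin at z 60), tray under the rail, post in front of the slot.
- mouth (a point): Open end of the closed part, at (0, 0, 110) mm in the rail, on the channel floor (3 mm thick). From here to x 205: back wall inner face y -6, roof inner face z 141 (31 above floor; outer 144), front lips y 6 to 9, slot between lips z 118 to 132. Ends of lips and roof are flared outward over the last 11 mm before the mouth (x -11 to 0).
- landing (a point): Start of the open landing, at (-50, 0, 110) mm in the rail: from here to the mouth there are only the channel floor (z 110, y -9 to 9) and back wall (inner face y -6, top z 144), no roof, no front. Bring the head over this floor from the end or from the front, tray passing below the floor; not from above. Let it down on the floor, then slide in.
- rail_end (a point): Far end of the channel floor, at (205, 0, 110) mm in the rail. A collar 22 mm wide is clamped over the rail before it, knob up to z 174 (186 when lifted). It holds the spring catch and, behind it inside the channel, the rubber buffer. The catch's centre is 110 to 155 mm from the mouth, other each time and not measured: find it by feel.
- catch (a joint): Lift of the spring catch (steel roller under a black knob), m: 0 down, empty; 0.005 on top of a hump; 0.002 in the hollow, where it belongs. Riding over the first hump adds 1 to 4 N to the push; in the hollow the head's end is 0.5 mm short of the rubber buffer (3 N per mm). 6 to 8 N more push means the buffer is met: stop. Over 25 N between hanger and rail (about 15 N of push) is too rough.
- crucible: Bystander: dark open crucible, 68 mm wide, 75 mm high, loose on the bench; origin at the centre of its underside.
- beadbox: Bystander: open wooden box with brass beads, 90 x 140 x 35 mm, loose; origin at the centre of its underside.
- cone: Bystander: small clay cone, 52 mm wide, 62 mm high, loose; origin at the centre of its underside.
Mind the look-alikes: they are no part of the job. What is meant by the hanger is not turquoise, and is the smaller of those in its own colour.

How it is judged:
By the outcome, as a careful person would: the job done as asked, in the order asked, and still so for the second after the job is handed in, with the robot touching nothing.
It also fails if it takes over 58 s, if anything falls off the work surface, if the arm or the gripper's body presses on something with over 40 N, if the wrist force passes 120 N, or if a joint passes its speed limit or range.

### The arm

A 7-joint arm with a two-finger parallel gripper is mounted at the origin on the work surface. World frame = base frame: x ahead of the robot, y to its left, z up, the work surface at z = 0. Lengths are in m, angles in rad, forces in N, time in s.
With the tool pointing down it reaches from about 0.35 to 0.9 m from the base axis. Payload 19.9 kg.
Tool frame: the origin (TCP) lies between the finger pads; the fingertips stand 17 mm ahead of it and the grasp point (between the pads) lies 2 mm behind it (ctrl.finger_overhang is the distance from the TCP to the fingertips, in m); x points along the fingers, z is the direction in which the jaws open and shut, and the axes are right-handed (so a half turn about x gives the same grasp; the last joint's range is limited). The gripper opens to 85 mm and grips with 20 to 120 N. Pads are 22 mm wide; open, the fingers measure 114 mm over their backs; the gripper's body (76 mm by 85 mm) begins 54 mm behind the grasp point. The pads swing forward as they close: fully open they stand 13 mm farther back than shut.
Start: joints at [1.097, 0.417, -0.01, 1.614, 0.005, 1.111, -0.053], TCP at [0.262, -0.568, 0.248] pointing down, gripper open.
Joint ranges: [-2.81, 2.81], [-0.39, 2.02], [-1.27, 1.25], [0.06, 2.57], [-1.19, 4.33], [0.19, 2], [-2.82, 2.82]. Speed limits (rad/s): [1.89, 1.89, 2.39, 2.39, 3.01, 3.01, 3.01].

### API

Orientations are given as a unit quaternion [x, y, z, w].
In Python, from station import readout, get_image, camera_info, ticket, ctrl gives the robot as it stands.
- The arm moves only by the shell command python3 -m inch 'ROWS' [OPENING] [FORCE]. ROWS is JSON, a list that holds one entry, the list of rows, each a list of 6 numbers: the shift along the world's x, y, z in m, then the turn, a rotation vector about the world's x, y, z in degrees. A call has 1 to 12 rows; each row shifts and turns the commanded pose from where the row before left it; what a row does not reach is not made up. A row lasts 1/10 s, in which the tool goes at most 50 mm and 8.59 degrees, less where a joint would pass 70% of its speed; a pose out of reach is approached as far as the arm can. A call with a gripper value outside its range is refused whole. OPENING is the closure in counts, from 0 (fully open) to 255 (shut), set as the call begins (- or left out, the last holds). The fingers move at their own pace and stop on an object; FORCE is the grip in N (left out, the last holds). Time passes only in rows, so rows that do not move let the fingers close. It gives the time, the measured TCP pose, the force and the opening at its end, in the units of the state.
- readout.get_obs(): the state, without advancing time (a new reading comes with each control period).
- get_image(name): name is "scene" or "top" or "wrist"; returns the picture (420x560x3 uint8, red, green, blue); there is no depth.
- camera_info(name): a dict with "fovy" (degrees; the focal length in pixels is half the picture's height over the tangent of half this angle, whatever the lens; pixels are square), "cx", "cy" (the principal point, pixels), "cam_to_world" (4x4, takes a point from camera to world coordinates); the wrist camera has in their place "hand_eye" (4x4, takes a point from camera to tool coordinates, whose origin is the TCP and whose axes are the tool frame's). Camera axes: x right, y down, z forward; pixel columns grow to the right and rows downward; lengths in m; the calibration is good to about 2 mm. A picture is of the moment at which its call begins: read the wrist's pose just before it. camera_info takes no time and is no camera call.
- ticket.sign_off(): hands the job in, once; it reports no verdict.
The state is a dict: "t": time; "qpos": joint angles; "joint_vel": joint speeds; "joint_efforts": joint torques, N m; "tool_pos": TCP position; "tool_rot": TCP orientation; "contact_force": force on the tool from outside, world axes, zero at the start; "ft_torque": the same for the moment, N m; "opening": finger opening in m.
Only numpy, scipy, OpenCV 4.12 (cv2) and the standard library are available. Lean on these libraries where they do the work, as an engineer would, in place of code of your own. Each camera call takes 0.05 s, during which the arm holds its last target. There are 200 camera calls.

## Working session

There is one attempt and no reset: what is moved stays moved. The work goes in short steps, Python scripts to look and compute and a shell command to move; the robot and the scene stay as the last step left them, time stands still between calls to the robot, and variables do not carry over. Pictures are saved under pics/ and viewed, about 8 in all and at most 12, crops included, and the job is handed in when it is done.

```bash
mkdir -p pics; ls
python3 - <<'E'
from station import readout, get_image, camera_info, ctrl
import cv2, numpy as np
np.set_printoptions(precision=4,suppress=True)
o=readout.get_obs();print(o)
for n in("scene","top","wrist"):
    im=get_image(n);cv2.imwrite(f"pics/{n}0.png",im[:,:,::-1]);print(n,camera_info(n))
print(ctrl.finger_overhang)
a=[cv2.imread(f"pics/{n}0.png") for n in("scene","top")]
E
```

```text
pics
{'t': 0.0, 'qpos': array([ 1.0975,  0.418 , -0.0103,  1.6142,  0.0047,  1.1107, -0.053 ]), 'joint_vel': array([ 0.0004, -0.0019, -0.0002, -0.    , -0.0001,  0.0013, -0.0012]), 'joint_efforts': array([ -0.0008, -86.447 ,   0.6782, -43.4888,   0.0191,   0.0075,
         0.    ]), 'tool_pos': array([ 0.2614, -0.5673,  0.2476]), 'tool_rot': array([ 0.3815,  0.5959, -0.3811,  0.5951]), 'contact_force': array([-0.9356, -0.4983, -0.4894]), 'ft_torque': array([0.0459, 0.0316, 0.0266]), 'opening': 0.08557084311563294}
scene {'fovy': 50.63969947678594, 'cx': 279.4495910114409, 'cy': 211.94824479449412, 'cam_to_world': array([[-0.0458,  0.6685, -0.7423,  1.4166],
       [ 0.9989,  0.0266, -0.0376,  0.0126],
       [-0.0054, -0.7432, -0.669 ,  0.9574],
       [ 0.    ,  0.    ,  0.    ,  1.    ]])}
top {'fovy': 42.273120048452235, 'cx': 277.42727709024314, 'cy': 217.14959904329152, 'cam_to_world': array([[ 0.023 , -0.9895,  0.1429,  0.3004],
       [-0.9997, -0.024 , -0.0049, -0.0347],
       [ 0.0083, -0.1428, -0.9897,  1.5035],
       [ 0.    ,  0.    ,  0.    ,  1.    ]])}
wrist {'fovy': 71.65279732179101, 'cx': 280.07272426342405, 'cy': 205.96859687768597, 'hand_eye': array([[ 0.    , -0.2751,  0.9614, -0.1272],
       [ 0.0003, -0.9614, -0.2751,  0.0706],
       [ 1.    ,  0.0003,  0.0001,  0.0004],
       [ 0.    ,  0.    ,  0.    ,  1.    ]])}
0.017
```

View pics/scene0.png

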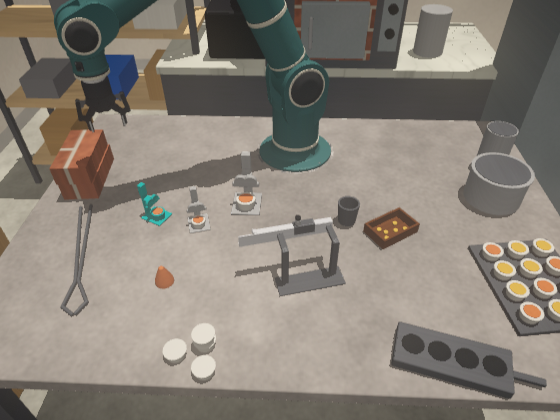

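View pics/top0.png

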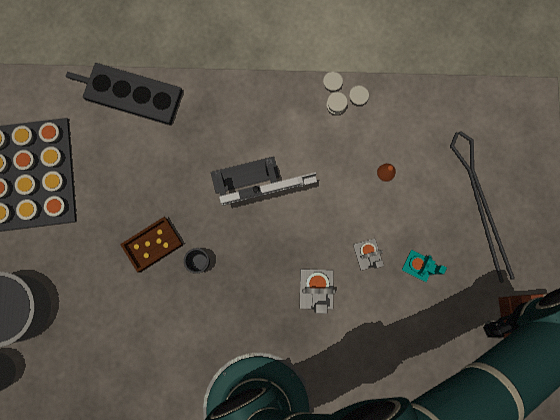

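The scene picture shows the small steel hanger at about (198,212), with the big grey one at (246,195) and the turquoise one at (155,208) as decoys. The rail's open landing end is on the left at (240,240). In the top view the hanger is at (369,254) and the rail runs from (318,178) to (220,199).

Run:
```python
import cv2,numpy as np
t=cv2.imread("pics/top0.png");s=cv2.imread("pics/scene0.png")
c=lambda im,x,y,w,h:cv2.resize(im[y:y+h,x:x+w],(400,300),interpolation=cv2.INTER_CUBIC)
A=np.vstack([np.hstack([c(t,345,232,48,36),c(s,170,178,64,48)]),np.hstack([c(t,206,145,120,90),c(s,230,195,120,90)])])
cv2.imwrite("pics/m1.png",A)
```

```text
(no output)
```

View pics/m1.png

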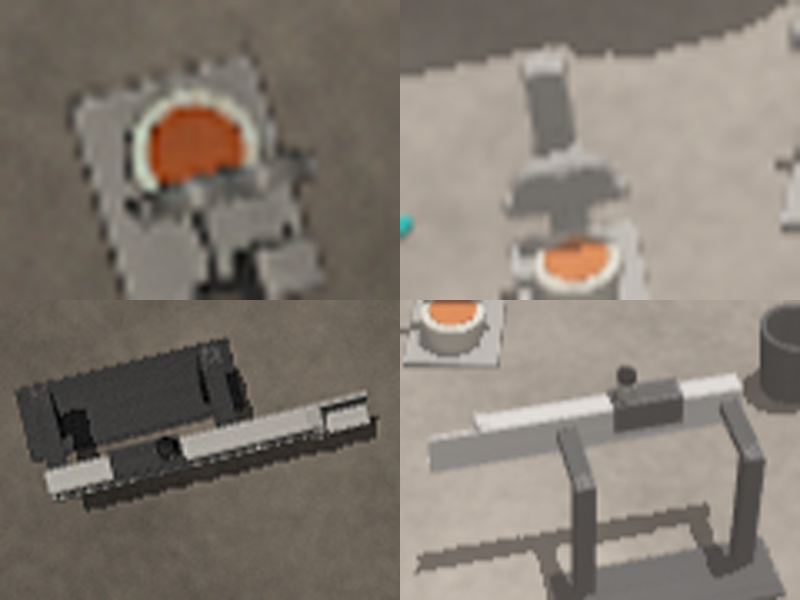

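```bash
cat > h.py <<'E'
import numpy as np
from station import camera_info, readout, get_image
from scipy.spatial.transform import Rotation as R
def cam(n,obs=None):
    i=camera_info(n)
    if n=="wrist":
        T=np.eye(4);T[:3,:3]=R.from_quat(obs["tool_rot"]).as_matrix();T[:3,3]=obs["tool_pos"]
        T=T@np.array(i["hand_eye"])
    else: T=np.array(i["cam_to_world"])
    return T,210/np.tan(np.radians(i["fovy"]/2)),i["cx"],i["cy"]
def cast(c,u,v,z):
    T,f,cx,cy=c;d=T[:3,:3]@np.array([(u-cx)/f,(v-cy)/f,1]);return T[:3,3]+d*(z-T[2,3])/d[2]
def proj(c,p):
    T,f,cx,cy=c;q=T[:3,:3].T@(np.array(p)-T[:3,3]);return q[:2]/q[2]*f+[cx,cy]
E
python3 - <<'E'
from h import *
np.set_printoptions(precision=4,suppress=True)
t=cam("top");s=cam("scene")
a=lambda x,y,z:cast(t,345+x/8.333,232+y/8.333,z)
b=lambda x,y,z:cast(t,206+x/3.333,145+(y-300)/3.333,z)
g=lambda x,y,z:cast(s,170+(x-400)/6.25,178+y/6.25,z)
k=lambda x,y,z:cast(s,230+(x-400)/3.333,195+(y-300)/3.333,z)
print("tab",a(290,268,.118),"scene",g(547,65,.118))
p,q=a(80,100,.005),a(245,60,.005);print("tray back",p,q,np.linalg.norm(p-q),(p+q)/2)
print("cupel",a(193,142,.027),g(578,265,.027))
m,e=b(368,392,.144),b(45,468,.144);print("rail back top: landing,end",m,e,np.linalg.norm(m-e),np.degrees(np.arctan2(*(e-m)[1::-1])))
m,e=b(323,432,.144),b(50,498,.144);print("front top mouth,end",m,e,np.linalg.norm(m-e),np.degrees(np.arctan2(*(e-m)[1::-1])))
m,e=k(430,437,.144),k(738,378,.144);print("scene back top",m,e,np.linalg.norm(m-e),np.degrees(np.arctan2(*(e-m)[1::-1])))
E
```

```text
tab [ 0.3857 -0.3052  0.118 ] scene [ 0.3898 -0.2978  0.118 ]
tray back [ 0.4468 -0.2576  0.005 ] [ 0.4615 -0.3125  0.005 ] 0.056891152216987054 [ 0.4542 -0.2851  0.005 ]
cupel [ 0.4318 -0.2914  0.027 ] [ 0.433  -0.2865  0.027 ]
rail back top: landing,end [ 0.6144 -0.1385  0.144 ] [0.549  0.1071 0.144 ] 0.25414301076243306 104.90768062794467
front top mouth,end [ 0.5822 -0.1045  0.144 ] [0.5259 0.1024 0.144 ] 0.21436242514031334 105.22437155286589
scene back top [ 0.6115 -0.1333  0.144 ] [0.5345 0.1079 0.144 ] 0.2532050091008846 107.70488865270885
```

Run:
```python
from h import *
np.set_printoptions(precision=4,suppress=True)
o=readout.get_obs();M=R.from_quat(o["tool_rot"]).as_matrix();print(M)
print("z yaw",np.degrees(np.arctan2(M[1,2],M[0,2])))
print("to above tab",np.array([.387,-.302,.26])-o["tool_pos"])
```

```text
[[-0.0005  0.9082  0.4185]
 [ 0.0009  0.4185 -0.9082]
 [-1.     -0.0001 -0.001 ]]
z yaw -65.25826931506302
to above tab [0.1255 0.2654 0.0122]
```

```bash
python3 -m inch '[[[0,0,0.03,0,0,0],[0,0.01,0.025,0,0,0],[0.006,0.016,0,0,0,8.5],[0.006,0.016,0,0,0,8.5],[0.006,0.016,0,0,0,8.5],[0.006,0.016,0,0,0,8.5],[0.006,0.016,0,0,0,8.5],[0.006,0.016,0,0,0,8.5],[0.006,0.016,0,0,0,8.5],[0.006,0.016,0,0,0,8.5],[0.006,0.016,0,0,0,8.5],[0.006,0.016,0,0,0,8.5]]]' 0 && python3 -m inch '[[[0.006,0.01,0,0,0,8.5],[0.006,0.01,0,0,0,8.5],[0.006,0.01,0,0,0,8.5],[0.006,0.01,0,0,0,8.5],[0.006,0.01,0,0,0,8.5],[0.006,0.01,0,0,0,8.5],[0.006,0.01,0,0,0,8.5],[0.006,0.015,0,0,0,8.5],[0.01,0.01,0,0,0,3],[0,0,0,0,0,0]]]' 0
python3 - <<'E'
from h import *
import cv2
np.set_printoptions(precision=4,suppress=True)
o=readout.get_obs();im=get_image("wrist");cv2.imwrite("pics/w1.png",im[:,:,::-1])
M=R.from_quat(o["tool_rot"]).as_matrix();print(M,o["tool_pos"],o["t"],o["qpos"])
np.save("w1.npy",np.r_[o["tool_pos"],o["tool_rot"]])
E
```

```text
t: 1.35
tool_pos: [0.3217, -0.3969, 0.3031]
tool_rot: [-0.123, 0.696, 0.123, 0.696]
contact_force: [1.2, -0.3, -0.3]
opening: 0.0854
t: 2.35
tool_pos: [0.3808, -0.3014, 0.3033]
tool_rot: [0.504, -0.496, -0.503, -0.497]
contact_force: [0.0, -0.3, -0.2]
opening: 0.0857
[[ 0.0004 -0.9999 -0.0142]
 [ 0.     -0.0142  0.9999]
 [-1.     -0.0004  0.    ]] [ 0.3808 -0.3014  0.3033] 2.35 [ 1.066   0.1385 -0.5021  1.8686  0.0725  1.1521  2.1235]
```

View pics/w1.png

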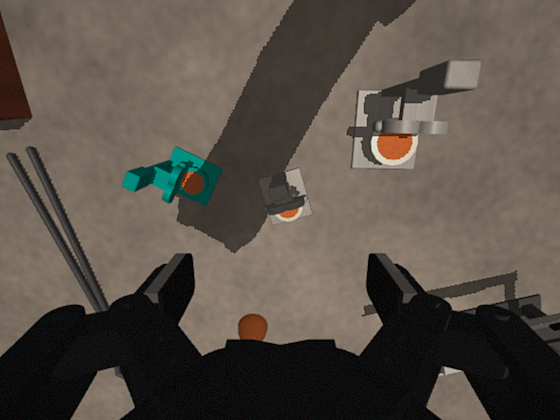

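Run:
```python
import cv2
t=cv2.imread("pics/w1.png")
cv2.imwrite("pics/w1c.png",cv2.resize(t[155:235,240:340],None,fx=8,fy=8,interpolation=cv2.INTER_CUBIC)[:600])
```

```text
(no output)
```

View pics/w1c.png

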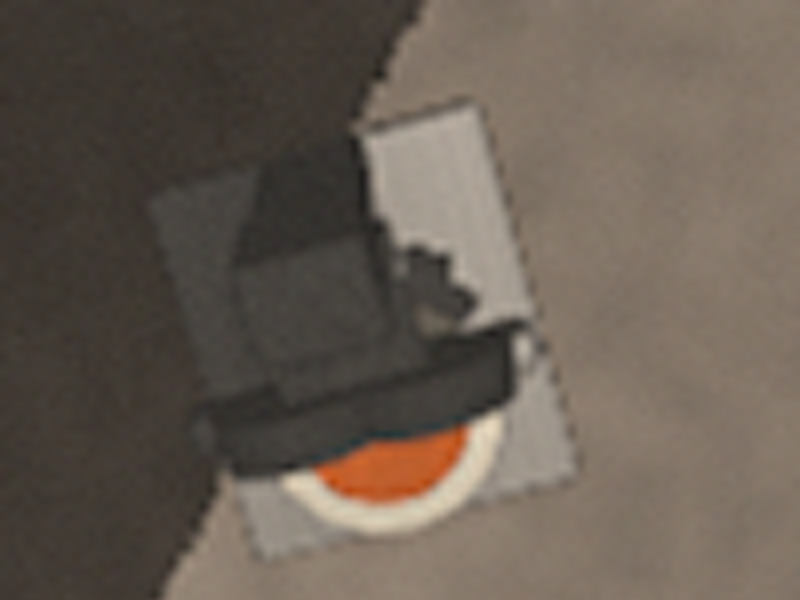

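The wrist crop shows the hanger's tab top centred at about (279,192) in the full picture. The tray corners are at crop pixels (150,195), (475,100), (578,470) and (265,560).

Run:
```python
from h import *
np.set_printoptions(precision=4,suppress=True)
w=np.load("w1.npy");c=cam("wrist",dict(tool_pos=w[:3],tool_rot=w[3:]))
a=lambda x,y,z:cast(c,240+x/8-.4,155+y/8-.4,z)[:2]
P=[a(*p,.118) for p in[(238,265),(372,235),(390,330),(262,362)]]
ang=lambda d:np.degrees(np.arctan2(d[1],d[0]))
print("tab",np.mean(P,0),ang(P[1]-P[0]),ang(P[2]-P[3]),[np.linalg.norm(P[i]-P[i-1]) for i in range(4)])
Q=[a(*p,.005) for p in[(150,195),(475,100),(578,470),(265,560)]]
print("tray",np.mean(Q,0),ang(Q[1]-Q[0]),ang(Q[2]-Q[3]),ang(Q[0]-Q[3])-90,ang(Q[1]-Q[2])-90,[np.linalg.norm(Q[i]-Q[i-1]) for i in range(4)])
ya=np.radians(105.5+90);print("tab from tray",np.mean(Q,0)+.0345*np.array([np.cos(ya),np.sin(ya)]))
```

```text
tab [ 0.3853 -0.3025] 103.69209512710707 105.3022538446901 [np.float64(0.014130228416173127), np.float64(0.018837437053721054), np.float64(0.013623683705102165), np.float64(0.018319367515147858)]
tray [ 0.4189 -0.2926] 107.23937744111795 107.7469128223861 -252.97453740472696 -252.6888171800485 [np.float64(0.07462897725331781), np.float64(0.06244345295484946), np.float64(0.07407207598573362), np.float64(0.06281737558203643)]
tab from tray [ 0.3857 -0.3018]
```

```bash
python3 -m inch '[[[0.0047,-0.0008,-0.02,0,0,8.2],[0,0,-0.04,0,0,8.2],[0,0,-0.04,0,0,0],[0,0,-0.04,0,0,0],[0,0,-0.03,0,0,0],[0,0,-0.02,0,0,0],[0,0,-0.015,0,0,0],[0,0,0,0,0,0]]]' 0
python3 - <<'E'
from h import *
import cv2
np.set_printoptions(precision=4,suppress=True)
o=readout.get_obs();im=get_image("wrist");cv2.imwrite("pics/w2.png",im[:,:,::-1])
M=R.from_quat(o["tool_rot"]).as_matrix();print(np.degrees(np.arctan2(M[1,2],M[0,2])),o["tool_pos"],M[:,0])
E
```

```text
t: 3.2
tool_pos: [0.3832, -0.3034, 0.0965]
tool_rot: [-0.567, 0.421, 0.569, 0.421]
contact_force: [0.2, 0.0, 0.0]
opening: 0.0856
106.95657198979987 [ 0.3832 -0.3034  0.0965] [-0.0025  0.002  -1.    ]
```

View pics/w2.png

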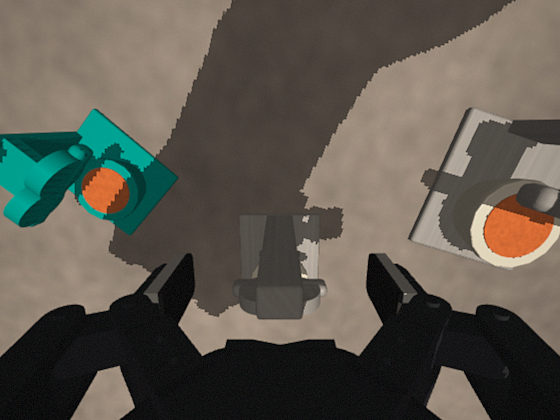

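The tab sits centred between the open fingers at (281,302), squared to them, so I close.

```bash
python3 -m inch '[[[0,0,0,0,0,0],[0,0,0,0,0,0],[0,0,0,0,0,0],[0,0,0,0,0,0],[0,0,0,0,0,0],[0,0,0,0,0,0],[0,0,0,0,0,0],[0,0,0,0,0,0]]]' 255 80
python3 -m inch '[[[0,0,0.003,0,0,0],[0,0,0.003,0,0,0],[0,0,0.004,0,0,0],[0,0,0,0,0,0],[0,0,0,0,0,0]]]'
python3 - <<'E'
from h import *
o=readout.get_obs();print(o["tool_pos"],o["ft_torque"])
E
```

```text
t: 4.05
tool_pos: [0.3843, -0.3036, 0.0988]
tool_rot: [0.569, -0.42, -0.569, -0.42]
contact_force: [-2.9, 0.8, 9.3]
opening: 0.0191
t: 4.55
tool_pos: [0.3843, -0.3035, 0.1083]
tool_rot: [0.569, -0.42, -0.569, -0.42]
contact_force: [-0.1, 0.2, -3.6]
opening: 0.0189
[ 0.38425231 -0.30348496  0.10833768] [-0.01381046  0.09819716 -0.03094859]
```

```bash
python3 -m inch '[[[0,0,0.015,0,0,0],[0,0,0.025,0,0,0],[0,0,0.03,0,0,0],[0,0,0.03,0,0,0],[0,0,0.03,0,0,0],[0.01,0.01,0.03,0,0,0],[0.02,0.02,0.03,0,0,0],[0.02,0.025,0.02,0,0,0],[0.02,0.025,0,0,0,0],[0.02,0.025,0,0,0,0],[0.02,0.025,0,0,0,0],[0.02,0.025,0,0,0,0]]]' && python3 -m inch '[[[0.02,0.025,0,0,0,0],[0.02,0.025,0,0,0,0],[0.02,0.02,0,0,0,0],[0.02,0.02,0,0,0,0],[0.02,0.02,0,0,0,0],[0.01,0.01,0,0,0,0],[0,0,0,0,0,0],[0,0,0,0,0,0],[0,0,0,0,0,0]]]'
python3 - <<'E'
from h import *
import cv2
np.set_printoptions(precision=4,suppress=True)
o=readout.get_obs();im=get_image("wrist");cv2.imwrite("pics/w3.png",cv2.resize(im[:,:,::-1],(800,600),interpolation=cv2.INTER_CUBIC))
M=R.from_quat(o["tool_rot"]).as_matrix();print(np.degrees(np.arctan2(M[1,2],M[0,2])),o["tool_pos"],M[:,0],o["qpos"])
np.save("w3.npy",np.r_[o["tool_pos"],o["tool_rot"]])
E
```

```text
t: 5.75
tool_pos: [0.5147, -0.1473, 0.318]
tool_rot: [-0.569, 0.42, 0.569, 0.42]
contact_force: [0.5, -0.5, -4.1]
opening: 0.0187
t: 6.65
tool_pos: [0.6238, -0.0295, 0.3182]
tool_rot: [0.569, -0.42, -0.569, -0.42]
contact_force: [-0.1, -0.2, -3.5]
opening: 0.0188
107.07171986121926 [ 0.6238 -0.0295  0.3182] [-0.0002 -0.0007 -1.    ] [ 0.4963  0.441  -0.6895  1.5121  0.287   1.2919  1.6432]
```

View pics/w3.png

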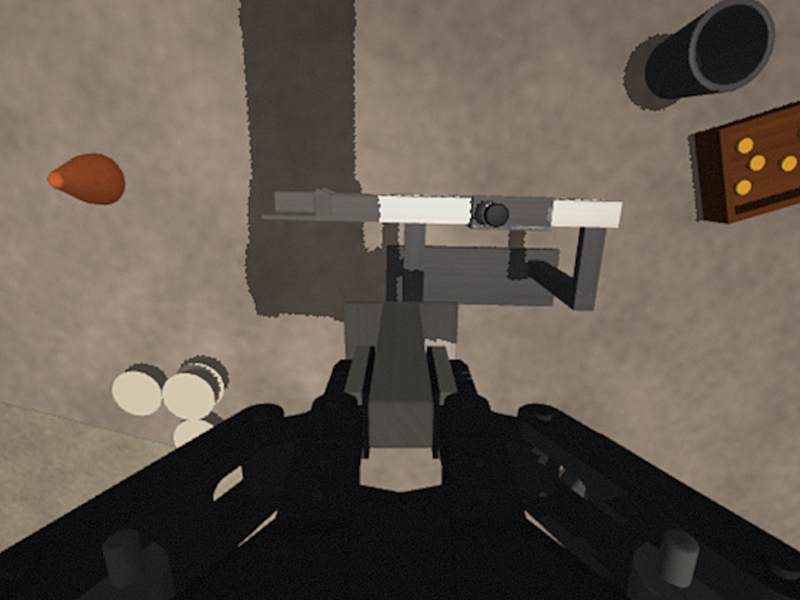

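The wrist view shows the rail clearly, with the landing at (275,200), the flare at (322,203), the collar and knob at (490,213) and the far end at (620,213). The hanger hangs straight in the fingers.

Run:
```python
from h import *
import cv2
np.set_printoptions(precision=4,suppress=True)
w=np.load("w3.npy");c=cam("wrist",dict(tool_pos=w[:3],tool_rot=w[3:]))
g=cv2.cvtColor(cv2.imread("pics/w3.png"),cv2.COLOR_BGR2GRAY)
s=1.42857
T=[];B=[]
for u in list(range(390,465,3))+list(range(558,615,3)):
    r=np.where(g[180:240,u]>185)[0]+180
    if len(r): T.append((u,r[0]-.5));B.append((u,r[-1]+.5))
ray=lambda u,v,z:cast(c,(u+.5)/s-.5,(v+.5)/s-.5,z)[:2]
ang=lambda d:np.degrees(np.arctan2(d[1],d[0]))
out={}
for n,L in(("front",T),("back",B)):
    L=np.array(L);p=np.polyfit(L[:,0],L[:,1],1);a,b=ray(390,np.polyval(p,390),.144),ray(612,np.polyval(p,612),.144)
    out[n]=(a,b);print(n,p,np.abs(L[:,1]-np.polyval(p,L[:,0])).max(),a,b,ang(b-a))
print("width",np.cross(out["back"][1]-out["back"][0],out["front"][0]-out["back"][0])/np.linalg.norm(out["back"][1]-out["back"][0]))
print("far end",ray(621.5,214,.144),"landing end",ray(263,219,.144),ray(275,200,.110),"knob",ray(491,214,.174))
o=readout.get_obs();M=c[0];print("cam",M[:3,3])
```

```text
front [  0.026  185.6278] 1.1681459597403148 [ 0.5732 -0.053 ] [0.5308 0.0985] 105.64285377924529
back [  0.0204 213.9011] 0.8342598769550023 [ 0.5907 -0.0478] [0.5468 0.106 ] 105.93812451606074
width 0.018254408154016546
far end [0.5368 0.1087] landing end [ 0.6156 -0.1355] [ 0.6047 -0.1391] knob [0.5636 0.0127]
cam [ 0.558  -0.0499  0.4454]<stdin>:17: DeprecationWarning: Arrays of 2-dimensional vectors are deprecated. Use arrays of 3-dimensional vectors instead. (deprecated in NumPy 2.0)
```

Run:
```python
from h import *
import cv2
np.set_printoptions(precision=4,suppress=True)
w=np.load("w3.npy");c=cam("wrist",dict(tool_pos=w[:3],tool_rot=w[3:]))
M=R.from_quat(w[3:]).as_matrix();s=1.42857
for u,v in((368,402),(433,402),(368,447),(433,447),(400,424.5)):
    p=cast(c,u/s-.15,v/s-.15,w[2]+.0192);print(u,v,M.T@(p-w[:3]))
# pre-entry: TCP goal with hanger origin at rail x=-95, y=0
```

```text
368 402 [-0.0192  0.0053 -0.0097]
433 402 [-0.0192  0.0054  0.0093]
368 447 [-0.0192 -0.0099 -0.01  ]
433 447 [-0.0192 -0.0099  0.0096]
400 424.5 [-0.0192 -0.0021 -0.0003]
```

```bash
python3 -m inch '[[[-0.004,-0.015,0,0,0,-0.6],[-0.006,-0.03,0,0,0,-0.6],[-0.008,-0.035,0,0,0,0],[-0.008,-0.035,0,0,0,0],[-0.006,-0.03,0,0,0,0],[-0.0024,-0.0198,-0.02,0,0,0],[0,0,-0.035,0,0,0],[0,0,-0.035,0,0,0],[0,0,-0.035,0,0,0],[0,0,-0.02,0,0,0],[0,0,-0.01,0,0,0],[0,0,0,0,0,0]]]'
cat > st.py <<'E'
from h import *
import sys
np.set_printoptions(precision=4,suppress=True)
m=np.array([.5930,-.0894]);a=np.radians(105.85);ex=np.array([np.cos(a),np.sin(a)]);ey=np.array([-ex[1],ex[0]])
o=readout.get_obs();M=R.from_quat(o["tool_rot"]).as_matrix();p=o["tool_pos"]
q=p[:2]-.032*M[:2,1]-m;f=o["contact_force"]
print("t",o["t"],"yaw",np.degrees(np.arctan2(M[1,2],M[0,2])),"hanger rail xyz mm",1e3*q@ex,1e3*q@ey,1e3*(p[2]-.0988),"F rail",f[:2]@ex,f[:2]@ey,f[2],"tilt",M[:2,0],M[2,2], "tq",o["ft_torque"],"op",o["opening"])
E
python3 st.py
python3 - <<'E'
from h import *
import cv2
im=get_image("scene");w=get_image("wrist")
cv2.imwrite("pics/m4.png",np.hstack([cv2.resize(im[170:300,190:350],(400,325),interpolation=cv2.INTER_CUBIC),cv2.resize(w,(400,325))])[:,:,::-1])
E
```

```text
t: 7.9
tool_pos: [0.5891, -0.1939, 0.1626]
tool_rot: [-0.564, 0.426, 0.565, 0.426]
contact_force: [-0.4, 0.5, -3.9]
opening: 0.019
t 7.9 yaw 105.88193121781117 hanger rail xyz mm -99.49658306797471 0.2679123853689372 63.81622131695416 F rail 0.607244891553861 0.21747422386424017 -3.8519987146939174 tilt [-0.0013  0.0002] 0.0005553046433483255 tq [0.0144 0.0826 0.0179] op 0.01898886953402295
```

View pics/m4.png

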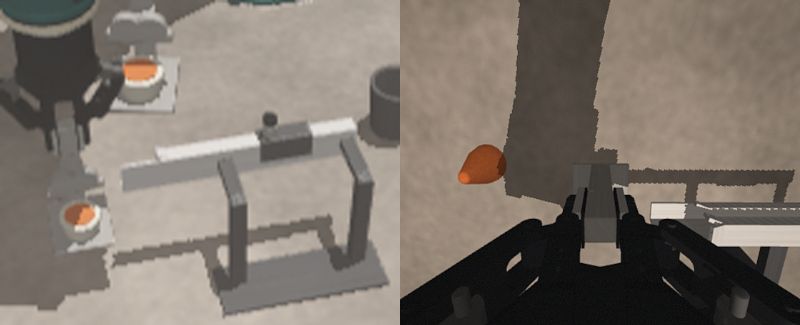

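The picture shows the hanger upright just off the landing end, and the cone is clear of it. I move in over the landing, biased 2 mm off the back wall.

```bash
python3 -m inch '[[[-0.0045,0.006,0,0,0,0],[-0.0025,0.0092,0,0,0,0],[-0.0025,0.0092,0,0,0,0],[-0.0025,0.0092,0,0,0,0],[-0.0025,0.0092,0,0,0,0],[-0.0024,0.009,0,0,0,0],[0,0,0,0,0,0]]]'; python3 st.py
python3 -m inch '[[[0,0,-0.001,0,0,0],[0,0,-0.001,0,0,0],[0,0,0,0,0,0],[0,0,0,0,0,0]]]'; python3 st.py
```

```text
t: 8.7
tool_pos: [0.5728, -0.1397, 0.1634]
tool_rot: [-0.565, 0.425, 0.565, 0.425]
contact_force: [0.3, -0.4, -3.9]
opening: 0.0191
t 8.7 yaw 106.0470771530335 hanger rail xyz mm -42.773938279571404 1.1733537215156928 64.60888419890063 F rail -0.4601321615733752 -0.16637454403384774 -3.9231038375483567 tilt [0.0001 0.0003] 0.0002373416151263963 tq [-0.066   0.0662 -0.0847] op 0.019051994315573778
t: 9.1
tool_pos: [0.5729, -0.1417, 0.1611]
tool_rot: [-0.564, 0.426, 0.564, 0.426]
contact_force: [0.8, 0.4, -3.8]
opening: 0.0192
t 9.1 yaw 105.9104264731934 hanger rail xyz mm -44.83595680539614 1.604381447840281 62.31123189663831 F rail 0.1443353592021212 -0.8271806495006562 -3.8001084825403266 tilt [-0.0001 -0.    ] 3.281268682983618e-05 tq [-0.0928  0.0753 -0.0432] op 0.019196767373677804
```

```bash
for i in 1; do python3 -m inch '[[[0.0005,0.0001,0,0,0,0],[0.0005,0.0001,0,0,0,0],[0.0005,0.0002,0,0,0,0],[0.0005,0.0002,0,0,0,0],[0,0,0,0,0,0]]]' >/dev/null; python3 st.py;  python3 -m inch '[[[0.0005,0.0001,0,0,0,0],[0,0,0,0,0,0]]]' >/dev/null; python3 st.py; python3 -m inch '[[[0.0005,0.0002,0,0,0,0],[0,0,0,0,0,0]]]' >/dev/null; python3 st.py; done
```

```text
t 9.6 yaw 105.94736972929547 hanger rail xyz mm -44.435573425123415 -0.6954088826358398 62.48384042895241 F rail 0.03430056351972304 -1.0697481217835647 -4.948074722603051 tilt [ 0.0001 -0.0001] -9.639035425704212e-05 tq [-0.0382  0.1199 -0.0079] op 0.018672372970333653
t 9.8 yaw 105.93937754537427 hanger rail xyz mm -44.54586268253486 -1.1715622865914104 62.47596229096908 F rail 0.11481094747644814 -1.4289885757552947 -4.888007241046381 tilt [ 0.0001 -0.0001] -0.00012606410358176334 tq [-0.007   0.0779 -0.0158] op 0.018857122217659405
t 10.0 yaw 105.93049563366907 hanger rail xyz mm -44.53897906837303 -1.3451415795047161 62.42523481956419 F rail -0.8757367059039206 4.14054815356063 -2.044275583032622 tilt [-0.0006 -0.0003] -8.360831194592633e-05 tq [-0.1381  0.9511  0.0356] op 0.0187711175504683
```

Back wall is met at y of about -1.3 (expected -1.5), so the calibration holds. I back off to the middle and let it down onto the floor.

```bash
python3 -m inch '[[[-0.0007,-0.0002,0,0,0,0],[-0.0007,-0.0002,0,0,0,0],[0,0,-0.0006,0,0,0],[0,0,-0.0006,0,0,0],[0,0,0,0,0,0]]]' >/dev/null; python3 st.py;  for i in 1 2 3; do python3 -m inch '[[[0,0,-0.0005,0,0,0],[0,0,0,0,0,0]]]' >/dev/null; python3 st.py|cut -c1-200; done
```

```text
t 10.5 yaw 105.94185740237396 hanger rail xyz mm -44.46102976163433 -0.20196028610985722 61.1634427083271 F rail -0.6339901615109492 0.3982356465443061 -3.8313967011091252 tilt [ 0.0001 -0.    ] -2.6044234984978765e-05 tq [-0.0546  0.1103 -0.0228] op 0.018868899530690028
t 10.7 yaw 105.94185318288335 hanger rail xyz mm -44.45455953186028 -0.20394264606325915 60.702426602290444 F rail -0.7476229570522079 -0.06849664941627767 -3.8279738689287885 tilt [ 0. -0.] -1.778300
t 10.9 yaw 105.94404527647316 hanger rail xyz mm -44.45398497873995 -0.19292563044266733 60.20156949451857 F rail 0.5954320027422331 -0.4629521851967377 -3.8149481488869728 tilt [ 0.     -0.0001] -6.4
t 11.1 yaw 105.94339463120382 hanger rail xyz mm -44.481917573564196 -0.20342306708206664 60.04417359848072 F rail 0.41887692213361744 3.458813170557285 3.539420675743951 tilt [ 0.0001 -0.0003] -0.000
```

```bash
python3 -m inch '[[[-0.0003,-0.0001,0.0003,0,0,0],[-0.0008,0.0029,0,0,0,0],[-0.0008,0.0029,0,0,0,0],[-0.0008,0.0029,0,0,0,0],[-0.0009,0.0029,0,0,0,0],[0,0,0,0,0,0]]]' >/dev/null; python3 st.py;  for i in 1 2; do python3 -m inch '[[[-0.0008,0.0029,0,0,0,0],[-0.0008,0.0029,0,0,0,0],[-0.0008,0.0029,0,0,0,0],[-0.0009,0.0028,0,0,0,0],[0,0,0,0,0,0]]]' >/dev/null; python3 st.py; done
```

```text
t 11.7 yaw 105.98918781992818 hanger rail xyz mm -31.642374959982703 0.032250193082694265 60.06537815547364 F rail 0.735706004560767 -0.25786861035096487 -2.4252779161259306 tilt [-0.      0.0002] 0.00022948028218833239 tq [0.4036 0.1709 0.0386] op 0.018855861470138374
t 12.2 yaw 105.97866232614561 hanger rail xyz mm -19.724834787606298 0.11489936026938066 60.08524897538797 F rail 1.8356300093257476 0.804043156691554 -1.778506282656597 tilt [-0.0001  0.0003] 0.000280698986416833 tq [0.4664 0.2459 0.0888] op 0.01900182010426469
t 12.7 yaw 105.97859376392216 hanger rail xyz mm -7.772374576666817 0.16854608191717288 60.05976054765749 F rail 3.3269700446517443 0.449526213502187 0.2778788162705279 tilt [-0.0002  0.0003] 0.00030311814898129064 tq [0.4537 0.3522 0.0673] op 0.018985963934435395
```

```bash
python3 -m inch '[[[0,0,0.0003,0,0,0],[0,0,0,0,0,0]]]' >/dev/null; python3 st.py;  for i in 1 2; do python3 -m inch '[[[-0.0008,0.0029,0,0,0,0],[-0.0008,0.0029,0,0,0,0],[-0.0008,0.0029,0,0,0,0],[-0.0009,0.0028,0,0,0,0],[0,0,0,0,0,0]]]' >/dev/null; python3 st.py; done
```

```text
t 12.9 yaw 105.94369727441489 hanger rail xyz mm -8.457210280400593 0.3219238318955511 60.22601425336704 F rail 0.15950925106909622 0.3248261440939798 -3.9202114864486846 tilt [-0.0003  0.    ] 0.00010156403380490175 tq [-0.0564  0.0912  0.0058] op 0.01915368014282924
t 13.4 yaw 105.97808128817482 hanger rail xyz mm 4.0411767835234 0.18204721347664632 60.409778541184565 F rail -0.11886246814198533 0.9423706021597925 -3.694138969061274 tilt [ 0. -0.] -9.826636615750672e-06 tq [-0.0572  0.1152 -0.0029] op 0.018904373215784448
t 13.9 yaw 105.97679084887508 hanger rail xyz mm 15.976045151209455 0.20709397389721168 60.409965823687905 F rail 0.014116623810136945 -0.217494568496454 -4.565052715370629 tilt [ 0.0001 -0.    ] -4.9356537862366157e-05 tq [-0.0151  0.0813  0.0076] op 0.019014483359220118
```

```bash
for i in 1 2; do python3 -m inch '[[[-0.0008,0.0029,0,0,0,0],[-0.0008,0.0029,0,0,0,0],[-0.0008,0.0029,0,0,0,0],[-0.0009,0.0028,0,0,0,0],[-0.0008,0.0029,0,0,0,0],[-0.0008,0.0029,0,0,0,0],[-0.0008,0.0029,0,0,0,0],[-0.0009,0.0028,0,0,0,0],[0,0,0,0,0,0]]]' >/dev/null; python3 st.py; done
```

```text
t 14.8 yaw 105.97342779319442 hanger rail xyz mm 39.88456461739101 0.2928841696444527 60.403963582873004 F rail 0.09158446714940988 -0.40272838267401667 -5.046765327582518 tilt [0. 0.] 9.033086569160131e-06 tq [-0.0767  0.0924  0.0564] op 0.01888561311343561
t 15.7 yaw 105.97327286073407 hanger rail xyz mm 63.81533750912567 0.39322549789872 60.383536425356986 F rail -0.8143201106087904 -0.25038544390122275 -4.436745895251714 tilt [-0.  0.] 1.6888871742781753e-05 tq [-0.0298  0.0881  0.0525] op 0.018950930112564594
```

```bash
cat > s.py <<'E'
from h import *
m=np.array([.5930,-.0894]);a=np.radians(105.85);ex=np.array([np.cos(a),np.sin(a)]);ey=np.array([-ex[1],ex[0]])
o=readout.get_obs();M=R.from_quat(o["tool_rot"]).as_matrix();p=o["tool_pos"];q=p[:2]-.032*M[:2,1]-m;f=o["contact_force"]
print("%.2f x %.2f y %.2f z %.2f F %.1f %.1f %.1f tq %.2f %.2f"%(o["t"],1e3*q@ex,1e3*q@ey,1e3*(p[2]-.0988),f[:2]@ex,f[:2]@ey,f[2],*o["ft_torque"][:2]))
E
python3 -m inch '[[[-0.0006,0.0029,0,0,0,0],[-0.0007,0.0029,0,0,0,0],[-0.0008,0.0029,0,0,0,0],[-0.0008,0.0028,0,0,0,0],[0,0,0,0,0,0]]]' >/dev/null; python3 s.py
for i in 1 2 3 4 5 6; do python3 -m inch '[[[-0.0005,0.0019,0,0,0,0],[0,0,0,0,0,0]]]' >/dev/null; python3 s.py; done
```

```text
16.20 x 75.68 y 0.03 z 60.38 F 0.3 -0.8 -4.6 tq -0.03 0.08
16.40 x 77.32 y -0.01 z 60.39 F 0.1 -0.5 -4.0 tq -0.01 0.16
16.60 x 79.31 y -0.04 z 60.36 F -0.0 -0.4 -3.9 tq 0.01 0.13
16.80 x 81.31 y -0.10 z 60.39 F 0.9 0.8 -3.7 tq 0.04 0.13
17.00 x 83.31 y -0.11 z 60.37 F -0.6 0.1 -3.8 tq -0.04 0.10
17.20 x 85.12 y -0.10 z 60.32 F -0.5 -0.0 -4.6 tq -0.18 -0.00
17.40 x 87.08 y -0.14 z 60.29 F -0.6 -1.0 -5.8 tq -0.31 0.08
```

The catch is starting to ride the hump (z pressed down, Fz growing), so I go in smaller steps.

```bash
for i in 1 2 3 4 5 6 7 8; do python3 -m inch '[[[-0.0003,0.0010,0,0,0,0],[0,0,0,0,0,0]]]' >/dev/null; python3 s.py; done
```

```text
17.60 x 88.07 y -0.10 z 60.31 F -1.1 -0.4 -6.3 tq -0.29 0.06
17.80 x 89.15 y -0.11 z 60.36 F -1.0 -1.0 -6.2 tq -0.26 -0.02
18.00 x 90.25 y -0.14 z 60.36 F -1.3 -0.6 -5.9 tq -0.28 0.03
18.20 x 91.28 y -0.11 z 60.36 F -0.4 -1.3 -6.4 tq -0.24 -0.01
18.40 x 92.32 y -0.12 z 60.36 F -0.8 -0.8 -5.1 tq -0.18 0.01
18.60 x 93.42 y -0.11 z 60.36 F -1.2 0.0 -5.4 tq -0.19 -0.01
18.80 x 94.43 y -0.11 z 60.37 F -0.8 -0.2 -6.7 tq -0.17 -0.07
19.00 x 95.44 y -0.08 z 60.37 F -0.6 -0.9 -7.0 tq -0.07 -0.06
```

```bash
for i in 1 2 3 4 5 6 7 8; do python3 -m inch '[[[-0.0003,0.0010,0,0,0,0],[0,0,0,0,0,0]]]' >/dev/null; python3 s.py; done
```

```text
19.20 x 96.49 y -0.06 z 60.36 F -0.8 -1.7 -7.1 tq -0.04 -0.10
19.40 x 97.55 y -0.03 z 60.35 F -0.2 -1.4 -6.9 tq -0.01 -0.12
19.60 x 98.61 y -0.06 z 60.39 F 0.4 -0.1 -6.4 tq -0.01 -0.11
19.80 x 99.66 y -0.03 z 60.38 F -0.1 -2.0 -6.5 tq 0.08 -0.20
20.00 x 100.66 y -0.03 z 60.39 F 0.4 -1.9 -5.5 tq 0.06 -0.17
20.20 x 101.72 y 0.01 z 60.38 F 0.9 -1.3 -6.5 tq 0.14 -0.22
20.40 x 102.74 y 0.08 z 60.36 F -0.1 -2.3 -6.4 tq 0.15 -0.14
20.60 x 103.81 y 0.07 z 60.36 F -0.3 -1.3 -7.3 tq 0.22 -0.16
```

```bash
for i in 1 2 3 4; do python3 -m inch '[[[-0.0003,0.0010,0,0,0,0],[0,0,0,0,0,0]]]' >/dev/null; python3 s.py; done;for i in 1 2 3 4; do python3 -m inch '[[[-0.0001,0.0005,0,0,0,0],[0,0,0,0,0,0]]]' >/dev/null; python3 s.py; done
```

```text
20.80 x 104.84 y 0.07 z 60.38 F 0.0 -1.7 -7.1 tq 0.22 -0.20
21.00 x 105.88 y 0.12 z 60.34 F 1.2 -1.6 -7.5 tq 0.24 -0.20
21.20 x 106.96 y 0.11 z 60.37 F 0.7 -0.7 -7.0 tq 0.26 -0.19
21.40 x 107.98 y 0.17 z 60.35 F 1.0 -1.8 -6.5 tq 0.35 -0.09
21.60 x 108.40 y 0.13 z 60.34 F 1.2 -1.6 -6.6 tq 0.32 -0.03
21.80 x 108.87 y 0.09 z 60.35 F 1.4 -1.0 -6.3 tq 0.26 0.02
22.00 x 109.39 y 0.08 z 60.33 F 2.0 0.0 -6.2 tq 0.29 0.10
22.20 x 109.93 y 0.02 z 60.34 F 1.2 -0.8 -6.8 tq 0.29 0.21
```

```bash
for i in 1 2 3 4 5 6; do python3 -m inch '[[[-0.0002,0.0005,0,0,0,0],[0,0,0,0,0,0]]]' >/dev/null; python3 s.py; done
```

```text
22.40 x 110.20 y 0.06 z 60.34 F -0.5 0.5 -6.4 tq -0.09 0.07
22.60 x 110.75 y 0.06 z 60.39 F -1.1 -0.8 -6.1 tq -0.31 -0.04
22.80 x 111.27 y 0.12 z 60.37 F -1.9 -0.6 -6.2 tq -0.61 -0.21
23.00 x 111.75 y 0.14 z 60.39 F -2.8 -2.0 -7.0 tq -0.90 -0.39
23.20 x 112.25 y 0.19 z 60.41 F -5.4 -1.8 -7.1 tq -1.00 -0.60
23.40 x 112.57 y 0.21 z 60.42 F -6.2 -1.6 -7.9 tq -1.35 -0.73
```

Fx swung from +2 N (in the hollow) to -6 N, so the buffer is met. I ease back into the hollow and set it down on the floor before letting go.

```bash
python3 -m inch '[[[0.0003,-0.0010,0,0,0,0],[0.0002,-0.0009,0,0,0,0],[0,0,0,0,0,0]]]' >/dev/null; python3 s.py; for i in 1 2; do python3 -m inch '[[[0,0,-0.0002,0,0,0],[0,0,0,0,0,0]]]' >/dev/null; python3 s.py; done
```

```text
23.70 x 111.18 y 0.24 z 60.39 F -2.3 -2.5 -7.3 tq -0.47 -0.56
23.90 x 111.22 y 0.29 z 60.18 F -2.4 -2.3 -4.9 tq -0.37 -0.49
24.10 x 111.17 y 0.28 z 60.07 F -1.7 -0.1 -3.4 tq -0.37 -0.19
```

Run:
```python
from h import *
import cv2
im=get_image("scene");w=get_image("wrist")
cv2.imwrite("pics/m5.png",np.hstack([cv2.resize(im[170:300,190:350],(400,325),interpolation=cv2.INTER_CUBIC),cv2.resize(w,(400,325))])[:,:,::-1])
```

```text
(no output)
```

View pics/m5.png

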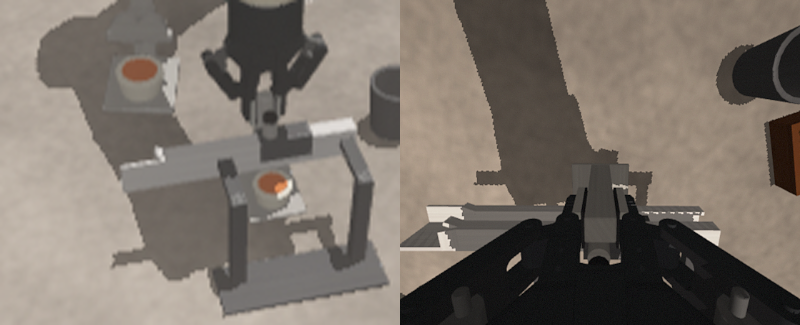

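```bash
python3 -m inch '[[[0.0001,-0.0006,-0.0001,0,0,0],[0,0,-0.0001,0,0,0],[0,0,0,0,0,0]]]' >/dev/null; python3 s.py; python3 -m inch '[[[0,0,0,0,0,0],[0,0,0,0,0,0],[0,0,0,0,0,0],[0,0,0,0,0,0],[0,0,0,0,0,0],[0,0,0,0,0,0]]]' 110 20; python3 s.py
```

```text
24.50 x 110.97 y 0.32 z 60.01 F 3.7 2.5 5.9 tq 0.67 0.69
t: 25.1
tool_pos: [0.5317, 0.0079, 0.1586]
tool_rot: [0.565, -0.426, -0.564, -0.426]
contact_force: [0.4, -0.5, -0.7]
opening: 0.0487
25.10 x 110.44 y 0.41 z 59.75 F -0.6 -0.2 -0.7 tq 0.01 0.01
```

Released, with near-zero forces. I retreat straight up and away from the rail, then check.

```bash
python3 -m inch '[[[0,0,0.005,0,0,0],[0,0,0.01,0,0,0],[0,0,0.02,0,0,0],[0,0,0.03,0,0,0],[0,0,0.03,0,0,0],[-0.01,0,0.03,0,0,0],[-0.02,0,0.02,0,0,0],[-0.03,0,0,0,0,0],[-0.03,0,0,0,0,0],[-0.02,0,0,0,0,0],[0,0,0,0,0,0],[0,0,0,0,0,0]]]'
python3 - <<'E'
from h import *
import cv2
im=get_image("scene");t=get_image("top")
cv2.imwrite("pics/m6.png",np.hstack([cv2.resize(im[170:300,190:350],(400,325),interpolation=cv2.INTER_CUBIC),cv2.resize(t[140:230,200:330],(400,325),interpolation=cv2.INTER_CUBIC)])[:,:,::-1])
E
```

```text
t: 26.3
tool_pos: [0.4219, 0.008, 0.3044]
tool_rot: [0.565, -0.426, -0.564, -0.426]
contact_force: [0.7, 0.7, -0.3]
opening: 0.0485
```

View pics/m6.png

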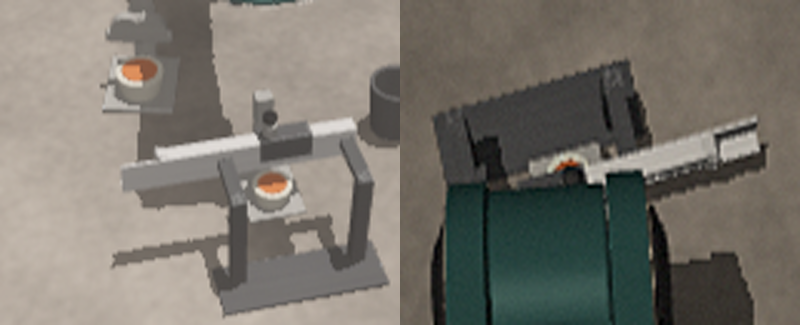

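Run:
```python
from h import *
s=cam("scene");m=np.array([.5930,-.0894]);a=np.radians(105.85);ex=np.array([np.cos(a),np.sin(a)]);ey=np.array([-ex[1],ex[0]])
P=lambda x,y,z:proj(s,np.r_[m+x*ex+y*ey,z])
f=lambda q:((q-[190,170])*2.5).round(1)
for x in(.099,.110,.121):print(x,"tab top in crop",f(P(x,.03,.178)),"cupel",f(P(x,-.014,.087)),"knob top",f(P(x,0,.174)))
```

```text
0.099 tab top in crop [251.5  96.3] cupel [260.6 185.2] knob top [258.6 117.7]
0.11 tab top in crop [261.5  94.7] cupel [270.4 183.5] knob top [268.8 116.1]
0.121 tab top in crop [271.6  93.1] cupel [280.1 181.8] knob top [279.  114.4]
```

Tab (262,95), cupel (271,184) and knob (269,117) all match x = 110 mm, so the hanger sits in the hollow.

```bash
python3 -c "
from station import ticket
print(ticket.sign_off())"
```

```text
the job is handed in; nothing more can be done
None
```

The small steel hanger is now hanging in the rail under the spring catch, and I let go, backed the arm clear and handed the job in at about 26 s.

- **Entry:** I gripped it by the tab, felt the back wall of the landing lightly at about 4 N, and set the head down on the floor. It then slid in through the mouth.
- **Catch and buffer:** The push rose slightly at x ≈ 87 mm and went over the first hump's top at about 98 mm. It pulled into the hollow at about 110 mm. The buffer was met at about 6 N of push at 112.6 mm. I then eased it back to about 110–111 mm and released it.
- **Checks that passed:** In the last scene picture the tab, cupel and knob all line up at x ≈ 110 mm. The hanger looks upright, the crucible is where it was, and the force on the empty gripper was near zero.
- **Less certain:** During the last lowering before release, the gripper pressed the hanger about 10 N down onto the rail floor, which is below the 25 N limit. The catch's lift was not measured directly. The final top view of the hanger was partly hidden by the arm. I did not look at the cone and bead box again after release.

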